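# Turn the dessert cups mouth up and fill the tray

## Robot

A 6-joint arm with a two-finger parallel gripper is mounted at the origin on the work surface. World frame = base frame: x ahead of the robot, y to its left, z up, the work surface at z = 0. Lengths are in m, angles in rad, forces in N, time in s.
With the tool pointing down it reaches from about 0.3 to 0.75 m from the base axis. Payload 8.5 kg.
Tool frame: the origin (TCP) lies at the very end of the fingers, on their centre line; the grasp point (between the pads) lies 19 mm behind it; z points along the fingers, y is the line along which they close (so a half turn about z gives the same grasp; the last joint's range is limited). The gripper opens to 85 mm and grips with 20 to 120 N. Pads are 22 mm wide; open, the fingers measure 114 mm over their backs; the gripper's body (76 mm by 85 mm) begins 54 mm behind the grasp point. The pads swing forward as they close: fully open they stand 13 mm farther back than shut.
Start: joints at [0.962, 0.381, 1.297, -0, 1.464, -0.215], TCP at [0.211, 0.508, 0.231] pointing down, gripper open.
Joint ranges: [-3.11, 3.11], [-0.89, 2.33], [0.22, 2.48], [-1.42, 4.56], [0.17, 2.85], [-2.88, 2.88]. Speed limits (rad/s): [2.39, 2.39, 3.14, 3.14, 3.14, 3.14].

## Interface

Orientations are given as a unit quaternion [w, x, y, z].
In Python, from rig import bot, camera, camera_params, job gives the robot as it stands.
- The arm moves only by the tool jog_arm, never from a script. Its argument "plan" is a list of rows, each a list of 5 numbers: the shift along the tool's x, y, z scaled (see below), then the turn about the tool's z scaled (see below), then the closure, from 0 (fully open) to 1 (shut). In form: [[tx, ty, tz, twist, grip], ...]. A call has 1 to 10 rows; each row shifts and turns the commanded pose from where the row before left it, along the tool's axes as they then stand; what a row does not reach is not made up. The controller multiplies each number of a shift by 0.75 m and each number of a turn by 90 degrees. A row lasts 1/12 s, in which the tool goes at most 41.7 mm and 7.16 degrees, less where a joint would pass 70% of its speed; a pose out of reach is approached as far as the arm can. A call with a number of a shift or a turn outside -1 to 1 is refused whole. A call with a gripper value outside its range is refused whole. The fingers move at their own pace and stop on an object; the grip force is fixed at half the most. Time passes only in rows, so rows that do not move let the fingers close. It gives the time, the measured TCP pose, the force, the opening and the grip force at its end, in the units of the state.
- bot.get_state(): the state, without advancing time (a new reading comes with each control period).
- camera(name): name is "scene" or "side" or "wrist"; returns (picture, depth): 400x640x3 uint8, blue, green, red; 400x640 float32, m along the optical axis (not along the pixel's ray), 0 where there is no reading.
- camera_params(name): a dict with "fx", "fy", "cx", "cy" (pixels), "k1" (the pictures are not rectified: a ray, as slopes to the right and down, at radius r is drawn at 1 + k1 r^2 times it, then the intrinsics apply), "rvec" (rotation vector, rad) and "tvec" (3), from world to camera coordinates, as OpenCV has them. Camera axes: x right, y down, z forward; pixel columns grow to the right and rows downward; lengths in m; the calibration is good to about 2 mm. A picture is of the moment at which its call begins: read the wrist's pose just before it. camera_params takes no time and is no camera call; for the wrist camera it gives the pose at the moment of the call.
- job.job_done(): hands the job in; it is judged then, once.
The state is a dict: "clock": time; "qpos": joint angles; "qvel": joint speeds; "tau": joint torques, N m; "position": TCP position; "eef_rot": TCP orientation; "ft_force": force on the tool from outside, world axes, zero at the start; "ft_torque": the same for the moment, N m; "gripper_width": finger opening in m; "grip_force": force on a finger pad.
Only numpy, scipy, OpenCV 4.12 (cv2) and the standard library are available. Lean on these libraries where they do the work, as an engineer would, in place of code of your own. Each camera call takes 0.05 s, during which the arm holds its last target. There are 200 camera calls.

## Task

Finish the tray of dessert cups: take the honey jar off the tray and stand it upright on the round wooden board, and stand the upside-down cup and the cup lying on its side on the two free paper squares, mouth up, each wholly on its square and with its sides parallel to it. Leave the cup already standing in the tray, the spoon tumbler and the metal jar lid where they are.

Things in the scene. Friction and masses are not known exactly. Their poses are not given: they have to be found in the camera images.
- cup_inverted: the cup that starts upside down (mouth down) on the counter; its origin then is 58 mm above the counter. All three cups are alike: square, black, 52 x 52 x 58 mm tall, 3 mm walls and floor, open mouth, gold inside, a 7 mm gold band outside round the mouth, 70 g. Origin: centre of the outside of the base; +z runs from base to mouth; x and y are square to the side walls.
- cup_lying: the cup that starts lying on one side wall on the counter; its own +z (mouth) then is level and its origin is 26 mm above the counter. Same cup otherwise.
- cup_done: the cup that already stands mouth up on one of the paper squares; same cup, to be left alone.
- jar: small amber honey jar with white cap, 54 mm diameter, 62 mm tall, 0.16 kg, starts upright on one of the paper squares. Origin: centre of its underside; +z up through the cap.
- board: round wooden board fixed on the counter, 136 mm diameter, 12 mm thick. Origin: centre of its underside.
- tray: maroon serving tray fixed on the counter, 140 mm along its x, 380 mm along its y, floor 4 mm thick, rim 10 mm high and 5 mm wide. Origin: centre of its underside. It carries a row of three cream paper squares of 76 mm, 115 mm apart along its y, sides parallel to the tray's.
- place_left (a point): centre of the paper square at the tray's +y end, on the tray floor, 4 mm above the counter
- place_middle (a point): centre of the middle paper square, on the tray floor
- place_right (a point): centre of the paper square at the tray's -y end, on the tray floor
- jar_lid: bystander: loose flat metal jar lid on the counter, 68 mm diameter, 12 mm tall; origin: centre of its underside
- spoon_tumbler: bystander: loose black tumbler of spoons, 72 mm diameter and 90 mm tall, spoon handles up to 140 mm; origin: centre of its underside
There are look-alikes about, which are no part of the job. What is shaped like the cup_lying but pink or red is not meant.

How it is judged:
At the end, for the whole second after the job is handed in: A cup on each paper square, base centre within 14 mm of its centre; all three stand on the tray floor mouth up (0.1 rad), sides parallel to the tray's (0.2 rad), at rest. The jar stands upright (0.1 rad) at rest on the board, within 45 mm of its centre (horizontal distance between any of cup_inverted, cup_lying, cup_done and place_left below 0.014 m and horizontal distance between any of cup_inverted, cup_lying, cup_done and place_middle below 0.014 m and horizontal distance between any of cup_inverted, cup_lying, cup_done and place_right below 0.014 m and angle between each of cup_inverted, cup_lying, cup_done, jar's own z axis and vertical below 0.1 rad and (angle between the x axis of cup_inverted and the x axis of tray, either way round below 0.2 rad or angle between the x axis of cup_inverted and the y axis of tray, either way round below 0.2 rad) and height (world z) of each of cup_inverted, cup_lying, cup_done below 0.009 m and linear speed of each of cup_inverted, cup_lying, cup_done, jar below 0.02 m/s and (angle between the x axis of cup_lying and the x axis of tray, either way round below 0.2 rad or angle between the x axis of cup_lying and the y axis of tray, either way round below 0.2 rad) and (angle between the x axis of cup_done and the x axis of tray, either way round below 0.2 rad or angle between the x axis of cup_done and the y axis of tray, either way round below 0.2 rad) and horizontal distance between jar and board below 0.045 m and height (world z) of jar between 0.008 and 0.018 m); the robot touches nothing.
It fails at once if the cup already in the tray is moved by more than 12 mm (distance of cup_done from where it was at the start of the episode above 0.012 m).
It fails at once if the metal jar lid is moved by more than 30 mm (distance of jar_lid from where it was at the start of the episode above 0.03 m).
It fails at once if the spoon tumbler is moved by more than 30 mm or tipped (distance of spoon_tumbler from where it was at the start of the episode above 0.03 m or angle between spoon_tumbler's own z axis and vertical above 0.3 rad).
It also fails if it takes over 72 s, if anything falls off the work surface, if the arm or the gripper's body presses on something with over 40 N, if the wrist force passes 120 N, or if a joint passes its speed limit or range.

## Working session

There is one attempt and no reset: what is moved stays moved. The work goes in short steps, Python scripts to look and compute and a tool call to move; the robot and the scene stay as the last step left them, time stands still between calls to the robot, and variables do not carry over. Pictures are saved under pics/ and viewed, at most 10 in all, crops included, and the job is handed in when it is done.

Besides the shell and the picture viewer there is one more tool, called after "Emit:" by a JSON object that holds its "method" and its "body", one argument or row to a line. jog_arm: Moves the arm, as the interface text tells. Its arguments: {"type":"object","properties":{"plan":{"type":"array","items":{"type":"array","items":{"type":"number","minimum":-1,"maximum":1}}}},"required":["plan"]}

```bash
ls; mkdir -p pics; cat > h.py <<'E'
import numpy as np, cv2
from rig import bot, camera, camera_params, job
def P(n):
    p=camera_params(n); R=cv2.Rodrigues(np.array(p["rvec"],float))[0]; return p,R,np.array(p["tvec"],float).ravel()
def ray(n,uv):
    p,R,t=P(n); K=np.array([[p["fx"],0,p["cx"]],[0,p["fy"],p["cy"]],[0,0,1.]])
    s=cv2.undistortPoints(np.array(uv,float).reshape(-1,1,2),K,np.array([p["k1"],0,0,0.])).reshape(-1,2)
    d=np.c_[s,np.ones(len(s))]; return -R.T@t, d@R   # world dirs
def plane(n,uv,z):
    c,d=ray(n,uv); return c+d*((z-c[2])/d[:,2])[:,None]
def cloud(n,depth):
    v,u=np.mgrid[0:400,0:640]; c,d=ray(n,np.c_[u.ravel(),v.ravel()])
    return (c+d*depth.reshape(-1,1)).reshape(400,640,3)
E
python3 - <<'E'
from h import *
for n in("scene","side","wrist"):
    im,d=camera(n); np.savez(f"{n}0.npz",im=im,d=d,X=cloud(n,d)); cv2.imwrite(f"pics/{n}0.png",im); print(n,P(n)[0])
print(bot.get_state())
E
```

```text
pics
scene {'fx': 427.39640843538524, 'fy': 427.39640843538524, 'cx': 312.19622900392, 'cy': 192.2254727548889, 'k1': -0.11299378562524827, 'rvec': array([ 1.78599302,  1.67617703, -0.71359203]), 'tvec': array([-0.07309503, -0.29191389,  1.46866509])}
side {'fx': 428.39214684243564, 'fy': 428.39214684243564, 'cx': 317.47062946803334, 'cy': 201.66650257926977, 'k1': -0.06258641929724858, 'rvec': array([ 2.28478008, -0.24469648,  0.12867861]), 'tvec': array([-0.49400208,  0.16426756,  1.15157188])}
wrist {'fx': 278.86138848031555, 'fy': 278.86138848031555, 'cx': 319.52171416796, 'cy': 203.25449101326038, 'k1': 0.00957457855946714, 'rvec': array([-2.38595673, -1.59352331, -0.2508769 ]), 'tvec': array([-0.54962859, -0.04003758,  0.3801121 ])}
{'clock': 0.15, 'qpos': array([ 9.61717979e-01,  3.81082071e-01,  1.29801328e+00, -1.35565358e-05,
        1.46359624e+00, -2.15293434e-01]), 'qvel': array([ 0.00032018, -0.00404691, -0.00342941, -0.000389  ,  0.00064993,
       -0.00051447]), 'tau': array([ 1.20120836e-03, -4.48621452e+01, -2.31343067e+01, -1.88374706e-04,
        3.78330034e-03,  3.27205134e-05]), 'position': array([0.21090762, 0.50772913, 0.23085643]), 'eef_rot': array([-2.13949449e-04,  1.95622033e-01,  9.80679213e-01, -5.06148118e-04]), 'ft_force': array([-0.04211705,  0.06718387,  0.87905243]), 'ft_torque': array([ 0.03739946,  0.00905384, -0.01044052]), 'grip_force': 0.0, 'gripper_width': 0.0850865654836355}
```

View pics/scene0.png

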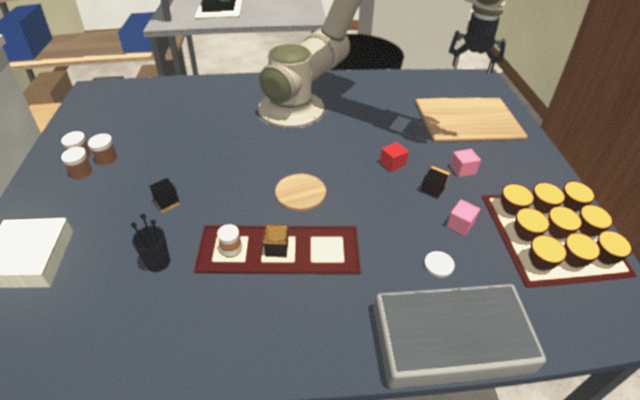

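View pics/side0.png

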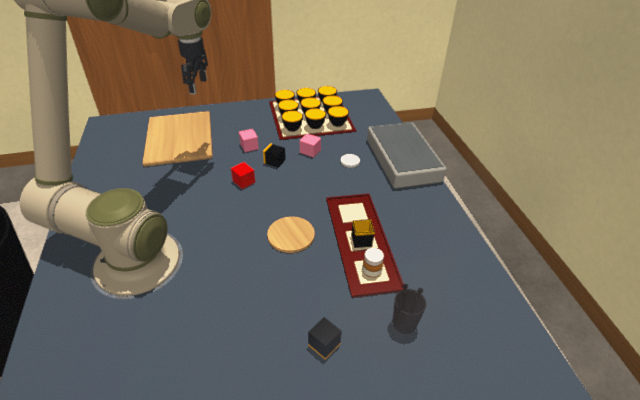

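Scene view (camera faces the robot, so +y is image right) and side view, with the candidates for each item:
- **Jar:** on the tray at (229,241). The look-alikes are three jars at (75,141), (76,162) and (102,148).
- **Inverted cup:** black with the gold band at the bottom, (164,194).
- **Lying cup:** black at (434,181), mouth toward the robot. The look-alikes are red (394,156), pink (466,162) and pink (463,217), plus the nine gold cups on the other tray.
- **Done cup:** on the middle square at (276,241).
- **Free square:** (327,250).
- **Round board:** (301,191). The rectangular board at (470,118) is not the one.
- **Lid and tumbler:** (439,264) and (152,247).

```bash
cat > m.py <<'E'
from h import *
S=np.load("scene0.npz"); D=np.load("side0.npz")
def pts(F,u0,u1,v0,v1,zmin,zmax,cond=None):
    X=F["X"][v0:v1,u0:u1].reshape(-1,3); im=F["im"][v0:v1,u0:u1].reshape(-1,3).astype(int)
    k=(X[:,2]>zmin)&(X[:,2]<zmax)&(np.abs(X[:,0])<2)
    if cond is not None: k&=cond(im)
    return X[k]
def rep(n,p,top=0.006):
    if len(p)<5: print(n,len(p)); return
    zt=np.percentile(p[:,2],97); t=p[p[:,2]>zt-top]
    r=cv2.minAreaRect((t[:,:2]*1000).astype(np.float32))
    print(n,len(p),"ztop %.3f"%zt,"top rect c",np.round(r[0],0),"size",np.round(r[1],0),"ang %.0f"%r[2],"all",np.round(p.min(0),3),np.round(p.max(0),3))
for nm,F,b in [("jar",S,(214,245,222,258)),("jar",D,(358,388,246,280)),("done",S,(260,292,222,260)),("done",D,(348,380,216,250)),
 ("inv",S,(148,182,175,214)),("inv",D,(304,345,315,362)),("lying",S,(418,452,164,200)),("lying",D,(260,288,140,168)),("tumb",S,(130,172,212,272)),("tumb",D,(390,428,284,334))]:
    rep(nm,pts(F,*b,0.012,0.2))
# board, squares, tray, lid via colour + plane
def cc(n,F,mask,z,amin):
    N,l,s,c=cv2.connectedComponentsWithStats(mask.astype(np.uint8))
    for i in range(1,N):
        if s[i,4]<amin: continue
        q=max(cv2.findContours((l==i).astype(np.uint8),0,1)[0],key=len).reshape(-1,2)
        w=plane(n,q,z)[:,:2]*1000; r=cv2.minAreaRect(w.astype(np.float32))
        print(" ",n,"px",np.round(c[i]),"A",s[i,4],"c",np.round(r[0],1),"size",np.round(r[1],1),"ang %.1f"%r[2])
for n,F,bx in [("scene",S,(190,365,160,280)),("side",D,(262,402,190,300))]:
    im=F["im"]; h=cv2.cvtColor(im,40); M=np.zeros((400,640),bool); M[bx[2]:bx[3],bx[0]:bx[1]]=1
    b,g,r=[im[...,i].astype(int) for i in range(3)]
    print("cream"); cc(n,F,M&(b>150)&(r>180)&(r-b<80),.004,80)
    print("wood"); cc(n,F,M&(r>140)&(r-b>50)&(b>60)&(h[...,1]<175),.012,400)
    print("maroon+in"); cc(n,F,cv2.morphologyEx((M&(r>50)&(g<40)&(b<45)).astype(np.uint8),3,np.ones((9,9))),.009,500)
    M[:]=0; 
    if n=="scene": M[250:280,420:460]=1
    else: M[152:170,336:364]=1
    print("lid"); cc(n,F,M&(g>110),.012,50)
# lying gold
for n,F,b in [("scene",S,(418,452,164,200)),("side",D,(260,288,140,168))]:
    p=pts(F,*b,.005,.07,lambda c:(c[:,2]>120)&(c[:,2]-c[:,0]>60)); print("gold",len(p),p.mean(0) if len(p) else "")
    p=pts(F,*b,.012,.07); print(p.mean(0))
E
python3 m.py
python3 - <<'E'
import cv2,numpy as np
a=cv2.imread("pics/scene0.png");b=cv2.imread("pics/side0.png")
c=[a[160:210,140:200],a[155:205,405:465],b[305:365,290:362],b[130:180,245:305]]
cv2.imwrite("pics/crop.png",np.vstack([np.hstack([cv2.resize(c[0],(390,290)),cv2.resize(c[1],(390,290))]),np.hstack([cv2.resize(c[2],(390,290)),cv2.resize(c[3],(390,290))])]))
E
```

```text
jar 620 ztop 0.067 top rect c [ 618. -162.] size [45. 48.] ang 9 all [ 0.549 -0.2    0.012] [ 0.645 -0.135  0.069]
jar 505 ztop 0.070 top rect c [ 618. -161.] size [48. 46.] ang 73 all [ 0.59  -0.189  0.012] [ 0.644 -0.077  0.072]
done 717 ztop 0.062 top rect c [622. -52.] size [54. 55.] ang 85 all [ 0.593 -0.081  0.012] [ 0.652 -0.023  0.064]
done 574 ztop 0.066 top rect c [618. -83.] size [122.  53.] ang 83 all [ 0.593 -0.147  0.012] [0.697 0.025 0.07 ]
inv 589 ztop 0.059 top rect c [ 444. -346.] size [59. 54.] ang 35 all [ 0.411 -0.385  0.012] [ 0.482 -0.311  0.061]
inv 849 ztop 0.062 top rect c [ 444. -345.] size [54. 54.] ang 36 all [ 0.408 -0.382  0.012] [ 0.481 -0.312  0.064]
lying 520 ztop 0.053 top rect c [435. 379.] size [51. 63.] ang 52 all [0.395 0.34  0.012] [0.474 0.417 0.055]
lying 364 ztop 0.057 top rect c [435. 379.] size [58. 60.] ang 50 all [0.397 0.338 0.012] [0.473 0.419 0.059]
tumb 1287 ztop 0.132 top rect c [ 640. -332.] size [42. 40.] ang 54 all [ 0.611 -0.368  0.013] [ 0.681 -0.297  0.141]
tumb 1159 ztop 0.133 top rect c [ 641. -337.] size [39. 42.] ang 65 al
[... 339 characters left out ...]
ang 86.6
maroon+in
lid
  scene px [439. 264.] A 715 c [697.  321.3] size [73.6 80.5] ang 85.8
cream
  side px [352. 212.] A 388 c [631.2  69.3] size [73.9 74.2] ang 86.0
  side px [374. 253.] A 238 c [650.8 -98.5] size [79.  49.8] ang 46.3
  side px [370. 274.] A 222 c [ 616.7 -161.2] size [75. 75.] ang 86.3
wood
  side px [290. 234.] A 1327 c [431.   13.5] size [135.8 138.2] ang 26.9
maroon+in
  side px [361. 246.] A 2560 c [622.1 -49.5] size [382.9 140.1] ang 86.2
lid
  side px [350. 160.] A 234 c [692.5 321.5] size [80.  72.8] ang 45.8
gold 51 [0.41578241 0.39404826 0.05094378]
[0.44467711 0.37394365 0.04119145]
gold 49 [0.410063   0.38762094 0.04609366]
[0.43365659 0.36967611 0.04147299]
```

View pics/crop.png

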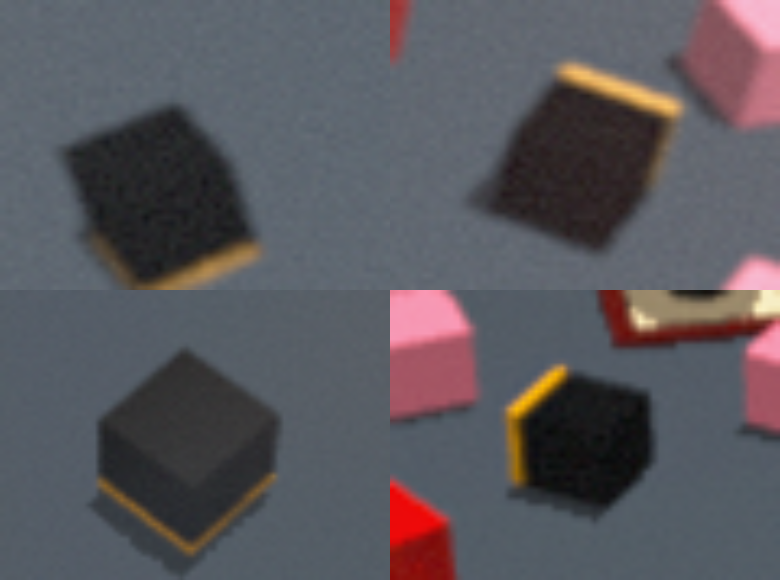

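The crops confirm both picks. The cup at (164,194) is black with its gold band on the counter, and the one at (434,181) is black with its gold mouth toward the robot. Sizes and heights fit. Now a small helper that prints the numbers for each move.

```bash
cat > pl.py <<'E'
import sys; from h import *
from scipy.spatial.transform import Rotation as Ro
# args: x,y,z(mm),yaw(deg of tool y, '-' keep),grip,mm/row[,minrows] ...
s=bot.get_state(); q=s["eef_rot"]; R=Ro.from_quat([q[1],q[2],q[3],q[0]]).as_matrix()
p=np.array(s["position"])*1000; a=np.degrees(np.arctan2(R[1,1],R[0,1])); print("t %.1f"%s["clock"],"at",np.round(p,1),"yaw %.1f"%a)
for w in sys.argv[1:]:
    f=w.split(","); t=np.array([p[i] if f[i]=="-" else float(f[i]) for i in range(3)])
    da=0 if f[3]=="-" else (float(f[3])-a+90)%180-90
    n=int(max(np.ceil(np.linalg.norm(t-p)/float(f[5])),np.ceil(abs(da)/7),int(f[6]) if len(f)>6 else 1))
    rows=[]
    for i in range(n):
        r=np.radians(a+da*i/n); y=np.array([np.cos(r),np.sin(r),0]); x=np.array([-y[1],y[0],0])
        d=(t-p)/n/750; v=[d@x,d@y,-d[2],-da/n/90]; rows.append([round(k,4) for k in v]+[float(f[4])])
    print(w,n); 
    if abs(da)<.1: print("  ",n,"x",rows[0])
    else: print("  ",rows)
    p=t; a+=da
print("q",np.round(s["qpos"],2),"w %.4f F %.1f"%(s["gripper_width"],s["grip_force"]))
E
python3 pl.py 618,-162,130,-,0,40 618,-162,18,-,0,30
```

```text
t 0.1 at [210.9 507.7 230.9] yaw 67.4
618,-162,130,-,0,40 20
   20 x [np.float64(-0.0422), np.float64(-0.0308), np.float64(0.0067), 0.0, 0.0]
618,-162,18,-,0,30 4
   4 x [np.float64(0.0), np.float64(0.0), np.float64(0.0373), 0.0, 0.0]
q [ 0.96  0.38  1.3  -0.    1.46 -0.22] w 0.0851 F 0.0
```

Emit:
{"method": "jog_arm", "body": {
  "plan": [
    [-0.0422, -0.0308, 0.0067, 0, 0],
    [-0.0422, -0.0308, 0.0067, 0, 0],
    [-0.0422, -0.0308, 0.0067, 0, 0],
    [-0.0422, -0.0308, 0.0067, 0, 0],
    [-0.0422, -0.0308, 0.0067, 0, 0],
    [-0.0422, -0.0308, 0.0067, 0, 0],
    [-0.0422, -0.0308, 0.0067, 0, 0],
    [-0.0422, -0.0308, 0.0067, 0, 0],
    [-0.0422, -0.0308, 0.0067, 0, 0],
    [-0.0422, -0.0308, 0.0067, 0, 0]
  ]
}}

```text
clock: 0.98
position: [0.4152, 0.1713, 0.1809]
eef_rot: [0.0, 0.196, 0.981, 0.0]
ft_force: [0.3, 1.0, -0.3]
gripper_width: 0.0854
grip_force: 0.0
```

Emit:
{"method": "jog_arm", "body": {
  "plan": [
    [-0.0422, -0.0308, 0.0067, 0, 0],
    [-0.0422, -0.0308, 0.0067, 0, 0],
    [-0.0422, -0.0308, 0.0067, 0, 0],
    [-0.0422, -0.0308, 0.0067, 0, 0],
    [-0.0422, -0.0308, 0.0067, 0, 0],
    [-0.0422, -0.0308, 0.0067, 0, 0],
    [-0.0422, -0.0308, 0.0067, 0, 0],
    [-0.0422, -0.0308, 0.0067, 0, 0],
    [-0.0422, -0.0308, 0.0067, 0, 0],
    [-0.0422, -0.0308, 0.0067, 0, 0]
  ]
}}

```text
clock: 1.82
position: [0.6189, -0.1635, 0.1302]
eef_rot: [-0.0, 0.196, 0.981, 0.0]
ft_force: [-0.0, 0.2, 0.1]
gripper_width: 0.0853
grip_force: 0.0
```

```bash
python3 pl.py 618,-162,18,-,0,30
```

```text
t 1.8 at [ 618.9 -163.5  130.2] yaw 67.4
618,-162,18,-,0,30 4
   4 x [np.float64(0.0005), np.float64(0.0003), np.float64(0.0374), 0.0, 0.0]
q [-0.44  0.62  1.18  0.    1.34 -1.62] w 0.0853 F 0.0
```

Emit:
{"method": "jog_arm", "body": {
  "plan": [
    [0.0005, 0.0003, 0.0374, 0, 0],
    [0.0005, 0.0003, 0.0374, 0, 0],
    [0.0005, 0.0003, 0.0374, 0, 0],
    [0.0005, 0.0003, 0.0374, 0, 0],
    [0, 0, 0, 0, 0.3],
    [0, 0, 0, 0, 0.3],
    [0, 0, 0, 0, 0.3],
    [0, 0, 0, 0, 0.3]
  ]
}}

```text
clock: 2.48
position: [0.6183, -0.1606, 0.0208]
eef_rot: [0.002, 0.196, 0.981, -0.0]
ft_force: [0.3, -0.1, 0.4]
gripper_width: 0.0598
grip_force: 0.0
```

Emit:
{"method": "jog_arm", "body": {
  "plan": [
    [0, 0, 0, 0, 0.36],
    [0, 0, 0, 0, 0.36],
    [0, 0, 0, 0, 0.36]
  ]
}}

```text
clock: 2.73
position: [0.6176, -0.1605, 0.0196]
eef_rot: [0.001, 0.196, 0.981, -0.0]
ft_force: [0.0, -0.8, 0.8]
gripper_width: 0.0544
grip_force: 0.5
```

Emit:
{"method": "jog_arm", "body": {
  "plan": [
    [0, 0, 0, 0, 0.39],
    [0, 0, 0, 0, 0.39],
    [0, 0, 0, 0, 0.39]
  ]
}}

```text
clock: 2.98
position: [0.6176, -0.1605, 0.0198]
eef_rot: [0.001, 0.196, 0.981, -0.0]
ft_force: [-1.0, -0.1, 6.6]
gripper_width: 0.0527
grip_force: 26.0
```

Emit:
{"method": "jog_arm", "body": {
  "plan": [
    [0, 0, 0, 0, 0.42],
    [0, 0, 0, 0, 0.42],
    [0, 0, 0, 0, 0.42]
  ]
}}

```text
clock: 3.23
position: [0.6176, -0.1605, 0.0202]
eef_rot: [0.001, 0.196, 0.981, -0.0]
ft_force: [-2.6, -0.2, 9.1]
gripper_width: 0.0509
grip_force: 61.4
```

Emit:
{"method": "jog_arm", "body": {
  "plan": [
    [0, 0, 0, 0, 0.6],
    [0, 0, 0, 0, 0.6],
    [0, 0, 0, 0, 0.6]
  ]
}}

```text
clock: 3.48
position: [0.6176, -0.1605, 0.0202]
eef_rot: [0.001, 0.196, 0.981, -0.0]
ft_force: [-2.9, -0.8, 8.2]
gripper_width: 0.0514
grip_force: 61.3
```

```bash
python3 pl.py 618,-162,90,-,0.6,25 432,12,90,-,.6,30 432,12,28,-,.6,15
```

```text
t 3.5 at [ 617.6 -160.5   20.2] yaw 67.4
618,-162,90,-,0.6,25 3
   3 x [np.float64(-0.0004), np.float64(-0.0005), np.float64(-0.031), 0.0, 0.6]
432,12,90,-,.6,30 9
   9 x [np.float64(0.0353), np.float64(0.0132), np.float64(-0.0), 0.0, 0.6]
432,12,28,-,.6,15 5
   5 x [np.float64(0.0), np.float64(0.0), np.float64(0.0165), 0.0, 0.6]
q [-0.44  0.74  1.3  -0.    1.1  -1.62] w 0.0514 F 61.3
```

Emit:
{"method": "jog_arm", "body": {
  "plan": [
    [0, 0, -0.031, 0, 0.6],
    [0, 0, -0.031, 0, 0.6],
    [0, 0, -0.031, 0, 0.6],
    [0.0353, 0.0132, 0, 0, 0.6],
    [0.0353, 0.0132, 0, 0, 0.6],
    [0.0353, 0.0132, 0, 0, 0.6],
    [0.0353, 0.0132, 0, 0, 0.6],
    [0.0353, 0.0132, 0, 0, 0.6],
    [0.0353, 0.0132, 0, 0, 0.6],
    [0.0353, 0.0132, 0, 0, 0.6]
  ]
}}

```text
clock: 4.32
position: [0.4714, -0.0241, 0.0884]
eef_rot: [-0.0, 0.196, 0.981, 0.0]
ft_force: [-0.1, 0.6, -1.3]
gripper_width: 0.0519
grip_force: 63.8
```

Emit:
{"method": "jog_arm", "body": {
  "plan": [
    [0.0353, 0.0132, 0, 0, 0.6],
    [0.0353, 0.0132, 0, 0, 0.6],
    [0, 0, 0.016, 0, 0.6],
    [0, 0, 0.016, 0, 0.6],
    [0, 0, 0.016, 0, 0.6],
    [0, 0, 0.016, 0, 0.6],
    [0, 0, 0.015, 0, 0.6],
    [0, 0, 0, 0, 0.6],
    [0, 0, 0, 0, 0.6]
  ]
}}

```text
clock: 5.07
position: [0.4313, 0.0136, 0.029]
eef_rot: [-0.0, 0.196, 0.981, 0.0]
ft_force: [-0.8, -0.5, -1.4]
gripper_width: 0.0514
grip_force: 65.8
```

```bash
python3 pl.py
```

```text
t 5.1 at [431.3  13.6  29. ] yaw 67.4
q [-0.24  0.47  1.9   0.    0.78 -1.42] w 0.0514 F 65.8
```

Emit:
{"method": "jog_arm", "body": {
  "plan": [
    [0, 0, 0.0014, 0, 0.6],
    [0, 0, 0, 0, 0.3],
    [0, 0, 0, 0, 0.0],
    [0, 0, 0, 0, 0.0],
    [0, 0, -0.04, 0, 0],
    [0, 0, -0.05, 0, 0],
    [0, 0, -0.05, 0, 0]
  ]
}}

```text
clock: 5.65
position: [0.4308, 0.0136, 0.1343]
eef_rot: [-0.001, 0.196, 0.981, 0.0]
ft_force: [1.2, 0.6, -1.1]
gripper_width: 0.0854
grip_force: 0.0
```

```bash
python3 - <<'E'
from m import *
print("----")
for nm,b in [("red",(378,412,140,174)),("pinkA",(448,482,146,180)),("pinkB",(444,482,198,238))]: rep(nm,pts(S,*b,.03,.1))
E
python3 pl.py 419.5,391.5,100,51,0,35 419.5,391.5,8,51,0,30
```

```text
jar 620 ztop 0.067 top rect c [ 618. -162.] size [45. 48.] ang 9 all [ 0.549 -0.2    0.012] [ 0.645 -0.135  0.069]
jar 505 ztop 0.070 top rect c [ 618. -161.] size [48. 46.] ang 73 all [ 0.59  -0.189  0.012] [ 0.644 -0.077  0.072]
done 717 ztop 0.062 top rect c [622. -52.] size [54. 55.] ang 85 all [ 0.593 -0.081  0.012] [ 0.652 -0.023  0.064]
done 574 ztop 0.066 top rect c [618. -83.] size [122.  53.] ang 83 all [ 0.593 -0.147  0.012] [0.697 0.025 0.07 ]
inv 589 ztop 0.059 top rect c [ 444. -346.] size [59. 54.] ang 35 all [ 0.411 -0.385  0.012] [ 0.482 -0.311  0.061]
inv 849 ztop 0.062 top rect c [ 444. -345.] size [54. 54.] ang 36 all [ 0.408 -0.382  0.012] [ 0.481 -0.312  0.064]
lying 520 ztop 0.053 top rect c [435. 379.] size [51. 63.] ang 52 all [0.395 0.34  0.012] [0.474 0.417 0.055]
lying 364 ztop 0.057 top rect c [435. 379.] size [58. 60.] ang 50 all [0.397 0.338 0.012] [0.473 0.419 0.059]
tumb 1287 ztop 0.132 top rect c [ 640. -332.] size [42. 40.] ang 54 all [ 0.611 -0.368  0.013] [ 0.681 -0.297  0.141]
tumb 1159 ztop 0.133 top rect c [ 641. -337.] size [39. 42.] ang 65 al
[... 1858 characters left out ...]
t64(0.0166), 0.0], [np.float64(0.0241), np.float64(0.039), np.float64(0.0042), np.float64(0.0166), 0.0], [np.float64(0.0251), np.float64(0.0383), np.float64(0.0042), np.float64(0.0166), 0.0], [np.float64(0.0261), np.float64(0.0377), np.float64(0.0042), np.float64(0.0166), 0.0], [np.float64(0.0271), np.float64(0.037), np.float64(0.0042), np.float64(0.0166), 0.0], [np.float64(0.028), np.float64(0.0362), np.float64(0.0042), np.float64(0.0166), 0.0], [np.float64(0.029), np.float64(0.0355), np.float64(0.0042), np.float64(0.0166), 0.0]]
419.5,391.5,8,51,0,30 4
   4 x [np.float64(0.0), np.float64(0.0), np.float64(0.0307), np.float64(-0.0), 0.0]
q [-0.24  0.29  1.77  0.    1.09 -1.42] w 0.0854 F 0.0
```

Emit:
{"method": "jog_arm", "body": {
  "plan": [
    [0.0188, 0.0418, 0.0042, 0.0166, 0],
    [0.0199, 0.0413, 0.0042, 0.0166, 0],
    [0.021, 0.0407, 0.0042, 0.0166, 0],
    [0.022, 0.0402, 0.0042, 0.0166, 0],
    [0.0231, 0.0396, 0.0042, 0.0166, 0],
    [0.0241, 0.039, 0.0042, 0.0166, 0],
    [0.0251, 0.0383, 0.0042, 0.0166, 0],
    [0.0261, 0.0377, 0.0042, 0.0166, 0],
    [0.0271, 0.037, 0.0042, 0.0166, 0],
    [0.028, 0.0362, 0.0042, 0.0166, 0]
  ]
}}

```text
clock: 6.48
position: [0.4208, 0.3588, 0.1016]
eef_rot: [0.0, 0.322, 0.947, 0.0]
ft_force: [0.5, -1.3, 0.3]
gripper_width: 0.0855
grip_force: 0.0
```

Emit:
{"method": "jog_arm", "body": {
  "plan": [
    [0.029, 0.0355, 0.0042, 0.0166, 0],
    [0, 0, 0, 0, 0]
  ]
}}

```text
clock: 6.65
position: [0.4193, 0.396, 0.0979]
eef_rot: [-0.0, 0.333, 0.943, 0.001]
ft_force: [-0.8, 0.1, 0.1]
gripper_width: 0.085
grip_force: 0.0
```

```bash
python3 - <<'E'
from h import *
s=bot.get_state(); im,d=camera("wrist"); X=cloud("wrist",d); cv2.imwrite("pics/w1.png",im)
k=(X[...,2]>.035)&(X[...,2]<.07)&(abs(X[...,0]-.435)<.07)&(abs(X[...,1]-.379)<.07)&(d>0)&(im[...,2].astype(int)<90)
p=X[k]; print(k.sum(), np.percentile(p[:,2],[5,50,95]) if k.sum() else "")
t=p[abs(p[:,2]-np.percentile(p[:,2],60))<.004]; print(cv2.minAreaRect((t[:,:2]*1000).astype(np.float32)))
g=(abs(X[...,0]-.435)<.08)&(abs(X[...,1]-.379)<.08)&(im[...,2].astype(int)-im[...,0]>60)&(X[...,2]>.03)&(X[...,2]<.07); print(X[g].mean(0),g.sum())
E
python3 pl.py 419.5,391.5,10,51,0,30
```

```text
4221 [0.05078155 0.05187276 0.05282492]
((432.75457763671875, 377.7986755371094), (52.150787353515625, 58.81855392456055), 51.68649673461914)
[0.41251462 0.39378874 0.05130624] 758
t 6.7 at [419.4 393.7  97.9] yaw 51.2
419.5,391.5,10,51,0,30 3
   [[np.float64(-0.0006), np.float64(-0.0007), np.float64(0.0391), np.float64(0.0007), 0.0], [np.float64(-0.0006), np.float64(-0.0007), np.float64(0.0391), np.float64(0.0007), 0.0], [np.float64(-0.0006), np.float64(-0.0007), np.float64(0.0391), np.float64(0.0007), 0.0]]
q [ 0.55  0.55  1.42  0.    1.17 -0.35] w 0.0855 F 0.0
```

View pics/w1.png

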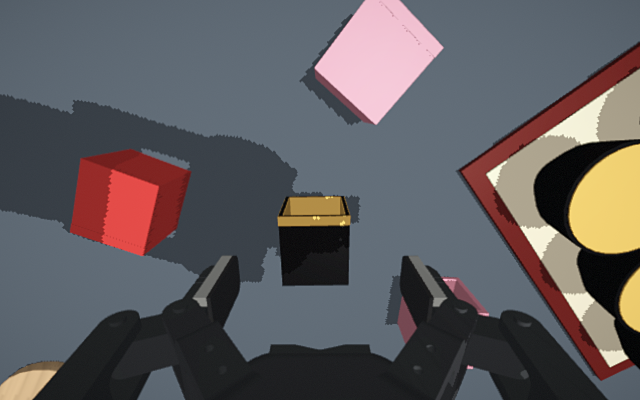

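The wrist view shows the lying cup at about (315,240), gold mouth toward the top of the image, with the fingers clear on both sides. Measured centre is (432.8, 377.8) mm and yaw 51.7°. I'll grip it lightly near the mouth so it can swing base-down.

```bash
python3 pl.py 417.1,390.2,8.5,51.7,0,30
```

```text
t 6.7 at [419.4 393.7  97.9] yaw 51.2
417.1,390.2,8.5,51.7,0,30 3
   [[np.float64(-0.0002), np.float64(-0.0019), np.float64(0.0397), np.float64(-0.0019), 0.0], [np.float64(-0.0002), np.float64(-0.0019), np.float64(0.0397), np.float64(-0.0019), 0.0], [np.float64(-0.0002), np.float64(-0.0019), np.float64(0.0397), np.float64(-0.0019), 0.0]]
q [ 0.55  0.55  1.42  0.    1.17 -0.35] w 0.0855 F 0.0
```

Emit:
{"method": "jog_arm", "body": {
  "plan": [
    [0, -0.0015, 0.0397, -0.0019, 0],
    [0, -0.0015, 0.0397, -0.0019, 0],
    [0, -0.0015, 0.0397, -0.0019, 0],
    [0, 0, 0, 0, 0.3],
    [0, 0, 0, 0, 0.3],
    [0, 0, 0, 0, 0.3],
    [0, 0, 0, 0, 0.3]
  ]
}}

```text
clock: 7.28
position: [0.4192, 0.3891, 0.0111]
eef_rot: [0.001, 0.33, 0.944, 0.001]
ft_force: [-0.4, -0.4, 0.2]
gripper_width: 0.0601
grip_force: 0.0
```

Emit:
{"method": "jog_arm", "body": {
  "plan": [
    [0, 0, 0, 0, 0.36],
    [0, 0, 0, 0, 0.37],
    [0, 0, 0, 0, 0.37]
  ]
}}

```text
clock: 7.53
position: [0.4185, 0.389, 0.01]
eef_rot: [0.001, 0.33, 0.944, 0.001]
ft_force: [0.7, 1.1, -0.5]
gripper_width: 0.0543
grip_force: 0.3
```

Emit:
{"method": "jog_arm", "body": {
  "plan": [
    [0, 0, 0, 0, 0.378],
    [0, 0, 0, 0, 0.378]
  ]
}}

```text
clock: 7.7
position: [0.4182, 0.3889, 0.0094]
eef_rot: [0.0, 0.33, 0.944, 0.0]
ft_force: [-0.4, -0.2, 0.6]
gripper_width: 0.0534
grip_force: 0.4
```

```bash
python3 pl.py
```

```text
t 7.7 at [418.2 388.9   9.4] yaw 51.5
q [ 0.54  0.66  1.52  0.    0.96 -0.36] w 0.0534 F 0.4
```

Emit:
{"method": "jog_arm", "body": {
  "plan": [
    [0, 0, 0, 0, 0.386],
    [0, 0, 0, 0, 0.386]
  ]
}}

```text
clock: 7.87
position: [0.4182, 0.3889, 0.0093]
eef_rot: [0.0, 0.33, 0.944, 0.0]
ft_force: [-0.7, 0.2, 3.1]
gripper_width: 0.0525
grip_force: 3.4
```

Emit:
{"method": "jog_arm", "body": {
  "plan": [
    [0, 0, 0, 0, 0.391],
    [0, 0, 0, 0, 0.391]
  ]
}}

```text
clock: 8.03
position: [0.4182, 0.3889, 0.0094]
eef_rot: [0.0, 0.33, 0.944, 0.0]
ft_force: [-0.3, 0.1, 5.4]
gripper_width: 0.0522
grip_force: 13.3
```

Emit:
{"method": "jog_arm", "body": {
  "plan": [
    [0, 0, 0, 0, 0.394],
    [0, 0, 0, 0, 0.394]
  ]
}}

```text
clock: 8.2
position: [0.4182, 0.3889, 0.0094]
eef_rot: [0.0, 0.33, 0.944, 0.0]
ft_force: [-1.1, 1.2, 5.6]
gripper_width: 0.052
grip_force: 20.0
```

Emit:
{"method": "jog_arm", "body": {
  "plan": [
    [0, 0, 0, 0, 0.385],
    [0, 0, 0, 0, 0.385],
    [-0.0056, 0, -0.0079, 0, 0.385],
    [-0.0056, 0, -0.0079, 0, 0.385],
    [-0.0075, 0, -0.0061, 0, 0.385],
    [-0.0075, 0, -0.0061, 0, 0.385],
    [-0.0088, 0, -0.004, 0, 0.385],
    [-0.0088, 0, -0.004, 0, 0.385],
    [0, 0, 0, 0, 0.385]
  ]
}}

```text
clock: 8.95
position: [0.4453, 0.3675, 0.0368]
eef_rot: [0.001, 0.33, 0.944, 0.0]
ft_force: [-0.6, -1.1, -0.0]
gripper_width: 0.0525
grip_force: 0.0
```

```bash
python3 - <<'E'
from h import *
s=bot.get_state(); print(s["position"],s["grip_force"],s["gripper_width"]); im,d=camera("side");a,e=camera("wrist")
cv2.imwrite("pics/c2.png",np.vstack([cv2.resize(im[120:190,210:320],(550,280),interpolation=2),cv2.resize(a[150:400,150:500],(420,300))[:, :420] if 0 else cv2.resize(a[100:380,100:540],(550,300))]))
E
```

```text
[0.44532914 0.36754447 0.03677174] 0.0 0.05251803043615774
```

View pics/c2.png

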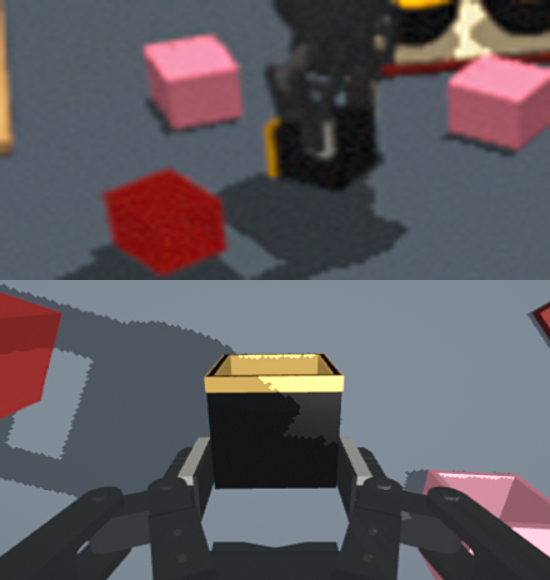

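Upper view: the fingers slid off and the cup still lies flat. Lower view: the cup is level at (275,420), mouth up in the image. The grip was too light, so I'll re-measure and use slightly more.

```bash
cat > wm.py <<'E'
from h import *; import sys
def meas(x,y,z0,z1,r=.07,dark=True):
    im,d=camera("wrist"); X=cloud("wrist",d)
    k=(X[...,2]>z0)&(X[...,2]<z1)&(np.hypot(X[...,0]-x,X[...,1]-y)<r)&(d>0)
    if dark: k&=(im.max(2)<95)|((im[...,2].astype(int)-im[...,0])>50)
    l=cv2.connectedComponentsWithStats(k.astype(np.uint8)); i=1+np.argmax(l[2][1:,4]); p=X[l[1]==i]
    g=k&((im[...,2].astype(int)-im[...,0])>50)
    print(len(p),"z",np.round(np.percentile(p[:,2],[3,50,97]),4),cv2.minAreaRect((p[:,:2]*1000).astype(np.float32)),"gold",np.round(X[g].mean(0),3) if g.sum() else 0)
if __name__=="__main__": meas(*map(float,sys.argv[1:5]))
E
python3 wm.py .44 .373 .044 .058; python3 pl.py
```

```text
11354 z [0.0504 0.0517 0.053 ] ((431.8266906738281, 377.8181457519531), (55.907142639160156, 59.007354736328125), 51.95268630981445) gold [0.412 0.394 0.052]
t 9.1 at [443.9 368.2  36. ] yaw 51.5
q [ 0.49  0.63  1.48  0.    1.03 -0.41] w 0.0526 F 0.2
```

Emit:
{"method": "jog_arm", "body": {
  "plan": [
    [0, 0, 0, 0, 0.34],
    [0.0227, 0, 0, 0, 0.34],
    [0.0227, 0, 0, 0, 0.34],
    [0, 0, 0.018, 0, 0.34],
    [0, 0, 0.018, 0, 0.34],
    [0, 0, 0, 0, 0.375],
    [0, 0, 0, 0, 0.384],
    [0, 0, 0, 0, 0.387],
    [0, 0, 0, 0, 0.387]
  ]
}}

```text
clock: 9.85
position: [0.4174, 0.3896, 0.0097]
eef_rot: [0.0, 0.33, 0.944, 0.0]
ft_force: [0.0, -0.5, -0.3]
gripper_width: 0.0526
grip_force: 0.1
```

Emit:
{"method": "jog_arm", "body": {
  "plan": [
    [-0.0056, 0, -0.0079, 0, 0.387],
    [-0.0056, 0, -0.0079, 0, 0.387],
    [-0.0075, 0, -0.0061, 0, 0.387],
    [-0.0075, 0, -0.0061, 0, 0.387],
    [0, 0, 0, 0, 0.387]
  ]
}}

```text
clock: 10.27
position: [0.4342, 0.3768, 0.0315]
eef_rot: [0.001, 0.33, 0.944, 0.001]
ft_force: [0.9, -0.5, -0.1]
gripper_width: 0.0525
grip_force: 0.0
```

```bash
python3 wm.py .44 .373 .030 .1; python3 pl.py
```

```text
23781 z [0.0499 0.0605 0.0985] ((431.62646484375, 377.90679931640625), (122.98292541503906, 59.29900360107422), 51.043907165527344) gold [0.412 0.395 0.05 ]
t 10.3 at [433.5 376.9  30.8] yaw 51.5
q [ 0.51  0.64  1.49 -0.    1.01 -0.39] w 0.0523 F 0.4
```

Emit:
{"method": "jog_arm", "body": {
  "plan": [
    [0, 0, 0, 0, 0.34],
    [0.0262, 0, 0, 0, 0.34],
    [0, 0, 0.014, 0, 0.34],
    [0, 0, 0.014, 0, 0.34],
    [0, 0, 0, 0, 0.38],
    [0, 0, 0, 0, 0.388],
    [0, 0, 0, 0, 0.388],
    [0, 0, 0, 0, 0.388],
    [0, 0, 0, 0, 0.388]
  ]
}}

```text
clock: 11.07
position: [0.4175, 0.3894, 0.0094]
eef_rot: [0.0, 0.33, 0.944, 0.0]
ft_force: [-0.9, -0.5, -0.2]
gripper_width: 0.0523
grip_force: 0.1
```

Emit:
{"method": "jog_arm", "body": {
  "plan": [
    [0, 0, 0, 0, 0.389],
    [0, 0, 0, 0, 0.389]
  ]
}}

```text
clock: 11.23
position: [0.4173, 0.3895, 0.0093]
eef_rot: [0.0, 0.33, 0.944, 0.0]
ft_force: [-0.1, -0.6, -0.5]
gripper_width: 0.0521
grip_force: 0.0
```

Emit:
{"method": "jog_arm", "body": {
  "plan": [
    [0, 0, 0, 0, 0.39],
    [0, 0, 0, 0, 0.39]
  ]
}}

```text
clock: 11.4
position: [0.4172, 0.3895, 0.0092]
eef_rot: [0.0, 0.33, 0.944, 0.0]
ft_force: [-0.3, -0.1, 0.3]
gripper_width: 0.0518
grip_force: 0.0
```

Emit:
{"method": "jog_arm", "body": {
  "plan": [
    [0, 0, 0, 0, 0.391],
    [0, 0, 0, 0, 0.391]
  ]
}}

```text
clock: 11.57
position: [0.4172, 0.3895, 0.0092]
eef_rot: [0.0, 0.33, 0.944, 0.0]
ft_force: [0.1, -0.5, 0.0]
gripper_width: 0.0519
grip_force: 1.0
```

Emit:
{"method": "jog_arm", "body": {
  "plan": [
    [0, 0, 0, 0, 0.392],
    [0, 0, 0, 0, 0.392]
  ]
}}

```text
clock: 11.73
position: [0.4172, 0.3895, 0.0092]
eef_rot: [0.0, 0.33, 0.944, 0.0]
ft_force: [-0.5, 0.2, 1.2]
gripper_width: 0.052
grip_force: 3.4
```

Emit:
{"method": "jog_arm", "body": {
  "plan": [
    [0, 0, 0, 0, 0.393],
    [0, 0, 0, 0, 0.393]
  ]
}}

```text
clock: 11.9
position: [0.4172, 0.3896, 0.0092]
eef_rot: [0.0, 0.33, 0.944, 0.0]
ft_force: [-0.9, 0.7, 2.7]
gripper_width: 0.0517
grip_force: 6.1
```

Emit:
{"method": "jog_arm", "body": {
  "plan": [
    [0, 0, 0, 0, 0.3925],
    [-0.0056, 0, -0.0079, 0, 0.3925],
    [-0.0056, 0, -0.0079, 0, 0.3925],
    [-0.0075, 0, -0.0061, 0, 0.3925],
    [-0.0075, 0, -0.0061, 0, 0.3925],
    [0, 0, 0, 0, 0.3925]
  ]
}}

```text
clock: 12.4
position: [0.4341, 0.3768, 0.0313]
eef_rot: [0.001, 0.33, 0.944, 0.001]
ft_force: [0.8, -0.4, -1.1]
gripper_width: 0.0518
grip_force: 5.7
```

```bash
cat > wv.py <<'E'
from h import *; import sys
# gold pixels near TCP: height profile; dark points profile along tool x
s=bot.get_state(); p=s["position"]; q=s["eef_rot"]
im,d=camera("wrist"); X=cloud("wrist",d)
from scipy.spatial.transform import Rotation as Ro
R=Ro.from_quat([q[1],q[2],q[3],q[0]]).as_matrix(); L=(X-p)@R*1000
k=(abs(L[...,1])<18)&(abs(L[...,0])<75)&(X[...,2]<.14)&(X[...,2]>.006)&(d>0)
g=k&((im[...,2].astype(int)-im[...,0])>50)
print("TCP",np.round(p*1000,1),"w",s["gripper_width"],"F",s["grip_force"])
for nm,m in(("gold",g),("dark",k&~g)):
    if m.sum()<5: continue
    l,z=L[m][:,0],X[m][:,2]*1000
    print(nm,[(int(a),round(float(np.percentile(z[(l>=a)&(l<a+6)],10)),1),round(float(np.percentile(z[(l>=a)&(l<a+6)],90)),1)) for a in range(-66,66,6) if ((l>=a)&(l<a+6)).sum()>8])
E
python3 wv.py
```

```text
TCP [434.1 376.8  31.3] w 0.0518010492141196 F 5.716565656475723
gold [(-24, 24.2, 25.5), (-18, 24.4, 25.8), (-12, 24.3, 25.8), (-6, 24.3, 25.8), (0, 24.6, 73.8), (6, 24.7, 74.0)]
dark [(-24, 72.4, 73.7), (-18, 72.6, 73.9), (-12, 72.6, 73.9), (-6, 72.6, 73.9), (0, 72.6, 73.9), (6, 72.5, 119.4), (12, 109.5, 119.9), (18, 114.7, 127.3)]
```

Emit:
{"method": "jog_arm", "body": {
  "plan": [
    [0, 0, 0, 0, 0.3918],
    [0, 0, 0, 0, 0.3912],
    [0, 0, 0, 0, 0.3912]
  ]
}}

```text
clock: 12.7
position: [0.4323, 0.3773, 0.0298]
eef_rot: [-0.0, 0.329, 0.944, -0.0]
ft_force: [-0.1, -0.1, -0.0]
gripper_width: 0.0524
grip_force: 2.2
```

```bash
python3 wv.py
```

```text
TCP [432.3 377.3  29.8] w 0.05235143539456549 F 2.2354203346185386
gold [(-24, 23.5, 24.9), (-18, 23.5, 24.8), (-12, 23.5, 25.0), (-6, 23.6, 25.0), (0, 23.8, 73.1), (6, 23.9, 73.3)]
dark [(-24, 71.6, 72.9), (-18, 71.8, 73.0), (-12, 71.8, 73.0), (-6, 71.8, 73.1), (0, 71.9, 73.1), (6, 102.9, 118.8), (12, 108.7, 118.9), (18, 120.0, 126.7)]
```

Emit:
{"method": "jog_arm", "body": {
  "plan": [
    [0, 0, 0, 0, 0.3908],
    [0, 0, 0, 0, 0.3906]
  ]
}}

```text
clock: 12.92
position: [0.4325, 0.3774, 0.0301]
eef_rot: [0.0, 0.329, 0.944, -0.0]
ft_force: [-0.7, 0.1, 0.1]
gripper_width: 0.052
grip_force: 0.1
```

```bash
python3 wv.py
```

```text
TCP [432.5 377.4  30.1] w 0.052031938578139314 F 0.08556973363738507
gold [(6, 51.4, 52.8), (12, 50.3, 52.7)]
dark [(-42, 51.1, 52.3), (-36, 51.1, 52.4), (-30, 51.1, 52.5), (-24, 51.1, 52.5), (-18, 51.2, 52.4), (-12, 51.1, 52.5), (-6, 51.1, 52.5), (0, 51.1, 52.6), (6, 103.1, 119.1), (12, 108.0, 119.2), (18, 120.5, 126.9)]
```

Emit:
{"method": "jog_arm", "body": {
  "plan": [
    [0, 0, 0, 0, 0.3904],
    [0, 0, 0, 0, 0.3902]
  ]
}}

```text
clock: 13.13
position: [0.4326, 0.3773, 0.0301]
eef_rot: [0.0, 0.33, 0.944, 0.0]
ft_force: [-0.3, -0.3, 0.6]
gripper_width: 0.0522
grip_force: 0.0
```

```bash
python3 wv.py
```

```text
TCP [432.6 377.3  30.1] w 0.052242866955744115 F 0.017652707610977814
gold [(6, 51.2, 52.6), (12, 50.4, 52.8)]
dark [(-42, 51.1, 52.3), (-36, 51.1, 52.4), (-30, 51.1, 52.4), (-24, 51.0, 52.4), (-18, 51.1, 52.4), (-12, 51.1, 52.5), (-6, 51.2, 52.4), (0, 51.1, 52.5), (6, 103.2, 119.1), (12, 105.4, 119.2), (18, 120.5, 126.9)]
```

Emit:
{"method": "jog_arm", "body": {
  "plan": [
    [0, 0, 0, 0, 0.39],
    [0, 0, 0, 0, 0.3898]
  ]
}}

```text
clock: 13.35
position: [0.4326, 0.3773, 0.0301]
eef_rot: [0.0, 0.33, 0.944, 0.0]
ft_force: [-0.2, 0.1, -0.2]
gripper_width: 0.0522
grip_force: 0.0
```

```bash
python3 wv.py
```

```text
TCP [432.6 377.3  30.1] w 0.052208081771617454 F 0.0
gold [(6, 51.2, 52.7), (12, 50.5, 52.8)]
dark [(-42, 51.0, 52.3), (-36, 51.2, 52.4), (-30, 51.1, 52.5), (-24, 51.2, 52.4), (-18, 51.1, 52.4), (-12, 51.1, 52.5), (-6, 51.1, 52.5), (0, 51.1, 52.5), (6, 103.1, 119.1), (12, 105.7, 119.1), (18, 120.4, 126.9)]
```

The cup slipped down flat instead of swinging, so a hinge grip won't turn it. Next I'll try tipping it: push the upper mouth rim forward and up with closed fingers.

Emit:
{"method": "jog_arm", "body": {
  "plan": [
    [0, 0, 0, 0, 0.2],
    [0, 0, -0.05, 0, 0.2],
    [0, 0, -0.03, 0, 1],
    [0.0213, 0, 0, 0, 1],
    [0.0213, 0, 0, 0, 1],
    [0, 0, 0, 0, 1],
    [0, 0, 0, 0, 1],
    [0, 0, 0.04, 0, 1],
    [0, 0, 0.037, 0, 1]
  ]
}}

```text
clock: 14.15
position: [0.4088, 0.3972, 0.0324]
eef_rot: [0.001, 0.33, 0.944, 0.001]
ft_force: [-0.6, -0.4, -0.8]
gripper_width: -0.0003
grip_force: 0.0
```

```bash
python3 wv.py;python3 wm.py .425 .383 .044 .058
```

```text
TCP [408.8 397.2  32.4] w -0.0003068509038509695 F 0.0
gold [(-24, 8.9, 15.1)]
dark [(-48, 44.9, 46.1), (-42, 45.1, 46.4), (-36, 45.2, 46.5), (-30, 45.3, 46.6), (-12, 63.6, 81.3), (-6, 63.7, 75.7), (0, 63.4, 90.3), (6, 41.6, 114.6), (12, 69.5, 114.1), (18, 98.8, 122.8)]
289 z [0.053 0.054 0.055] ((429.95489501953125, 376.98223876953125), (5.852600574493408, 19.11575698852539), 50.88644027709961) gold [0.422 0.385 0.054]
```

```bash
python3 - <<'E'
from h import *
im,d=camera("side");a,e=camera("wrist")
cv2.imwrite("pics/c3.png",np.vstack([cv2.resize(im[125:185,225:315],(510,290),interpolation=2),cv2.resize(a[100:380,100:540],(510,300))]))
E
```

```text
(no output)
```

View pics/c3.png

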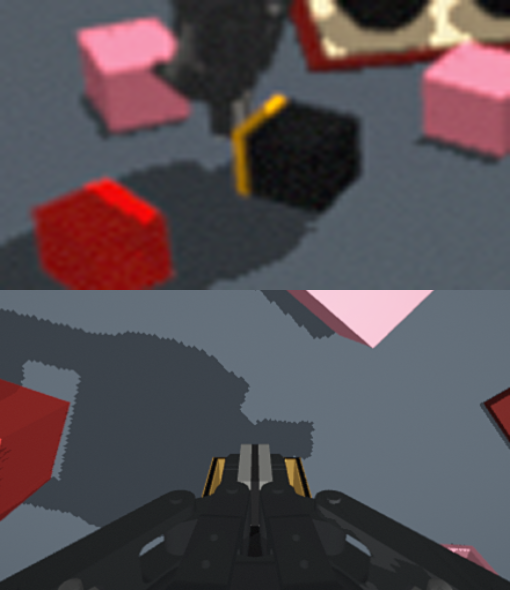

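The closed fingers stand just in front of the gold mouth (side crop about (240,110)), and the cup is flat. Push now.

Emit:
{"method": "jog_arm", "body": {
  "plan": [
    [-0.006, 0, 0, 0, 1],
    [-0.006, 0, -0.003, 0, 1],
    [-0.0066, 0, -0.0062, 0, 1],
    [-0.0066, 0, -0.0062, 0, 1],
    [-0.0077, 0, -0.0051, 0, 1],
    [-0.0077, 0, -0.0051, 0, 1],
    [-0.0083, 0, -0.0035, 0, 1],
    [-0.0083, 0, -0.0035, 0, 1]
  ]
}}

```text
clock: 15.02
position: [0.4417, 0.37, 0.0573]
eef_rot: [0.0, 0.33, 0.944, 0.0]
ft_force: [-0.3, 0.1, -0.3]
gripper_width: 0.0001
grip_force: 0.0
```

```bash
python3 - <<'E'
from h import *
for n in("side","scene"):
    im,d=camera(n); X=cloud(n,d)
    k=(np.hypot(X[...,0]-.45,X[...,1]-.365)<.06)&(X[...,2]<.11)&(X[...,2]>.008); p=X[k]
    g=k&((im[...,2].astype(int)-im[...,0])>50)&(im[...,1]>70); print(n,k.sum(),"gold",np.round(X[g].min(0),3),np.round(X[g].max(0),3),np.round(X[g].mean(0),3),g.sum())
    if n=="side": cv2.imwrite("pics/c4.png",cv2.resize(im[125:185,225:315],(510,340),interpolation=2))
E
python3 pl.py
```

```text
side 446 gold [0.419 0.34  0.029] [0.472 0.383 0.079] [0.445 0.355 0.065] 55
scene 729 gold [0.441 0.337 0.042] [0.475 0.39  0.076] [0.459 0.361 0.071] 78
t 15.1 at [442.2 369.9  57.2] yaw 51.5
q [ 0.49  0.6   1.46 -0.    1.07 -0.41] w 0.0000 F 0.0
```

View pics/c4.png

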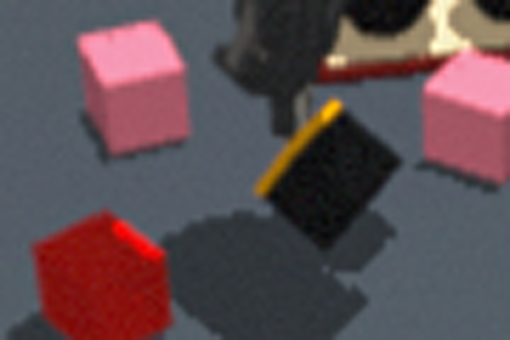

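Tipping works: the cup now stands at about 40–45° on its base edge, gold rim at about (300,145). I'll continue gently past the balance point.

Emit:
{"method": "jog_arm", "body": {
  "plan": [
    [-0.006, 0, -0.002, 0, 1],
    [-0.006, 0, -0.001, 0, 1],
    [-0.006, 0, 0, 0, 1],
    [0, 0, 0, 0, 1],
    [0, 0, 0, 0, 1],
    [0, 0, 0, 0, 1]
  ]
}}

```text
clock: 15.62
position: [0.4515, 0.3621, 0.0589]
eef_rot: [-0.0, 0.33, 0.944, -0.0]
ft_force: [0.5, -0.6, 0.5]
gripper_width: 0.0001
grip_force: 0.0
```

Emit:
{"method": "jog_arm", "body": {
  "plan": [
    [0.05, 0, 0, 0, 1],
    [0.05, 0, -0.03, 0, 0],
    [0, 0, -0.05, 0, 0],
    [0, 0, -0.03, 0, 0],
    [0, 0, 0, 0, 0]
  ]
}}

```text
clock: 16.03
position: [0.3953, 0.4094, 0.1453]
eef_rot: [0.003, 0.329, 0.944, 0.003]
ft_force: [-0.3, -0.3, 1.5]
gripper_width: 0.0482
grip_force: 0.0
```

```bash
python3 wm.py .46 .35 .052 .064; python3 wm.py .46 .35 .044 .1; python3 pl.py
```

```text
843 z [0.0523 0.0548 0.056 ] ((487.41015625, 331.82708740234375), (52.44346237182617, 55.41033935546875), 51.4356575012207) gold [0.485 0.333 0.055]
1445 z [0.0447 0.0545 0.0567] ((486.885498046875, 332.60260009765625), (52.48988723754883, 54.595130920410156), 51.75420379638672) gold [0.488 0.332 0.053]
t 16.1 at [394.2 407.9 140.9] yaw 51.5
q [ 0.59  0.49  1.39  0.    1.26 -0.31] w 0.0627 F 0.0
```

The cup is upright at (487,332): rim height 56 mm, top 52×55 mm. Next I grasp it and carry it to the left square.

```bash
python3 pl.py 487,332,100,51.7,0,38 487,332,16,-,0,28 487,332,80,-,.6,25 629.5,66.5,80,86.6,.6,32 629.5,66.5,21,-,.6,15 | sed 's/np.float64(\([^)]*\))/\1/g'
```

```text
t 16.1 at [394.2 407.9 140.9] yaw 51.5
487,332,100,51.7,0,38 4
   [[-0.0399, -0.0006, 0.0136, -0.0004, 0.0], [-0.0399, -0.0006, 0.0136, -0.0004, 0.0], [-0.0399, -0.0006, 0.0136, -0.0004, 0.0], [-0.0399, -0.0006, 0.0136, -0.0004, 0.0]]
487,332,16,-,0,28 3
   3 x [0.0, 0.0, 0.0373, 0.0, 0.0]
487,332,80,-,.6,25 3
   3 x [0.0, 0.0, -0.0284, 0.0, 0.6]
629.5,66.5,80,86.6,.6,32 10
   [[-0.0369, -0.016, -0.0, -0.0388, 0.6], [-0.0358, -0.0182, -0.0, -0.0388, 0.6], [-0.0346, -0.0204, -0.0, -0.0388, 0.6], [-0.0333, -0.0224, -0.0, -0.0388, 0.6], [-0.0319, -0.0244, -0.0, -0.0388, 0.6], [-0.0304, -0.0263, -0.0, -0.0388, 0.6], [-0.0287, -0.0281, -0.0, -0.0388, 0.6], [-0.0269, -0.0298, -0.0, -0.0388, 0.6], [-0.0251, -0.0314, -0.0, -0.0388, 0.6], [-0.0231, -0.0329, -0.0, -0.0388, 0.6]]
629.5,66.5,21,-,.6,15 4
   4 x [0.0, 0.0, 0.0197, 0.0, 0.6]
q [ 0.59  0.49  1.39  0.    1.26 -0.31] w 0.0627 F 0.0
```

Emit:
{"method": "jog_arm", "body": {
  "plan": [
    [-0.0399, -0.0006, 0.0136, 0, 0],
    [-0.0399, -0.0006, 0.0136, 0, 0],
    [-0.0399, -0.0006, 0.0136, 0, 0],
    [-0.0399, -0.0006, 0.0136, 0, 0],
    [0, 0, 0, 0, 0],
    [0, 0, 0, 0, 0]
  ]
}}

```text
clock: 16.63
position: [0.487, 0.3304, 0.0976]
eef_rot: [-0.002, 0.331, 0.944, -0.001]
ft_force: [-0.4, 0.4, 0.8]
gripper_width: 0.0857
grip_force: 0.0
```

```bash
python3 wm.py .487 .332 .052 .064; python3 pl.py 487,332,16,51.7,0,28 | sed 's/np.float64(\([^)]*\))/\1/g'
```

```text
1974 z [0.053  0.0583 0.0596] ((487.4952087402344, 334.10028076171875), (52.674110412597656, 53.610816955566406), 51.86861801147461) gold [0.49  0.335 0.057]
t 16.7 at [486.4 331.3  98.4] yaw 51.4
487,332,16,51.7,0,28 3
   [[0.0, 0.0004, 0.0366, -0.0009, 0.0], [0.0, 0.0004, 0.0366, -0.0009, 0.0], [0.0, 0.0004, 0.0366, -0.0009, 0.0]]
q [ 0.4   0.57  1.38  0.    1.19 -0.5 ] w 0.0853 F 0.0
```

Emit:
{"method": "jog_arm", "body": {
  "plan": [
    [0.0004, 0.0012, 0.0366, -0.0009, 0],
    [0.0004, 0.0012, 0.0366, -0.0009, 0],
    [0.0003, 0.0012, 0.0366, -0.0009, 0],
    [0, 0, 0, 0, 0.3],
    [0, 0, 0, 0, 0.6],
    [0, 0, 0, 0, 0.6],
    [0, 0, 0, 0, 0.6],
    [0, 0, -0.0284, 0, 0.6],
    [0, 0, -0.0284, 0, 0.6],
    [0, 0, -0.0284, 0, 0.6]
  ]
}}

```text
clock: 17.52
position: [0.488, 0.3345, 0.0834]
eef_rot: [0.001, 0.328, 0.945, 0.0]
ft_force: [1.1, 0.1, -1.3]
gripper_width: 0.0515
grip_force: 62.9
```

```bash
python3 pl.py 629.5,66.5,80,86.6,.6,32 629.5,66.5,21,-,.6,15 | sed 's/np.float64(\([^)]*\))/\1/g'
```

```text
t 17.5 at [488.  334.5  83.4] yaw 51.8
629.5,66.5,80,86.6,.6,32 10
   [[-0.0369, -0.0164, 0.0005, -0.0387, 0.6], [-0.0359, -0.0186, 0.0005, -0.0387, 0.6], [-0.0347, -0.0208, 0.0005, -0.0387, 0.6], [-0.0333, -0.0228, 0.0005, -0.0387, 0.6], [-0.0319, -0.0248, 0.0005, -0.0387, 0.6], [-0.0303, -0.0267, 0.0005, -0.0387, 0.6], [-0.0287, -0.0285, 0.0005, -0.0387, 0.6], [-0.0269, -0.0302, 0.0005, -0.0387, 0.6], [-0.025, -0.0318, 0.0005, -0.0387, 0.6], [-0.023, -0.0332, 0.0005, -0.0387, 0.6]]
629.5,66.5,21,-,.6,15 4
   4 x [0.0, 0.0, 0.0197, 0.0, 0.6]
q [ 0.4   0.59  1.39  0.    1.16 -0.5 ] w 0.0515 F 62.9
```

Emit:
{"method": "jog_arm", "body": {
  "plan": [
    [-0.0369, -0.0164, 0, -0.0387, 0.6],
    [-0.0359, -0.0186, 0, -0.0387, 0.6],
    [-0.0347, -0.0208, 0, -0.0387, 0.6],
    [-0.0333, -0.0228, 0, -0.0387, 0.6],
    [-0.0319, -0.0248, 0, -0.0387, 0.6],
    [-0.0303, -0.0267, 0, -0.0387, 0.6],
    [-0.0287, -0.0285, 0, -0.0387, 0.6],
    [-0.0269, -0.0302, 0, -0.0387, 0.6],
    [-0.025, -0.0318, 0, -0.0387, 0.6],
    [-0.023, -0.0332, 0, -0.0387, 0.6]
  ]
}}

```text
clock: 18.35
position: [0.6302, 0.0649, 0.0829]
eef_rot: [0.001, 0.028, 1.0, -0.0]
ft_force: [-0.1, 0.5, -0.4]
gripper_width: 0.0516
grip_force: 62.9
```

Emit:
{"method": "jog_arm", "body": {
  "plan": [
    [0, 0, 0, 0, 0.6],
    [0, 0, 0, 0, 0.6],
    [0, 0, 0, 0, 0.6]
  ]
}}

```text
clock: 18.6
position: [0.6292, 0.0667, 0.0821]
eef_rot: [0.0, 0.03, 1.0, 0.0]
ft_force: [-0.1, 0.9, -0.3]
gripper_width: 0.0514
grip_force: 63.0
```

```bash
python3 - <<'E'
from h import *
im,d=camera("wrist"); X=cloud("wrist",d)
b,g,r=[im[...,i].astype(int) for i in range(3)]
k=(abs(X[...,2]-.004)<.006)&(b>130)&(r>150)&(np.hypot(X[...,0]-.629,X[...,1]-.066)<.07)&(d>0); p=X[k]; print(k.sum(),cv2.minAreaRect((p[:,:2]*1000).astype(np.float32)))
E
python3 pl.py 629.5,66.5,20,86.6,.6,15
```

```text
745 ((608.2466430664062, 68.84417724609375), (76.06776428222656, 38.8116569519043), 86.26348114013672)
t 18.6 at [629.   67.2  82. ] yaw 86.6
629.5,66.5,20,86.6,.6,15 5
   5 x [np.float64(-0.0001), np.float64(-0.0002), np.float64(0.0165), np.float64(0.0), 0.6]
q [-0.08  0.65  1.27  0.    1.22 -1.59] w 0.0513 F 63.0
```

Emit:
{"method": "jog_arm", "body": {
  "plan": [
    [0.0003, 0, 0.0205, 0, 0.6],
    [0.0003, 0, 0.0205, 0, 0.6],
    [0, 0, 0.0205, 0, 0.6],
    [0, 0, 0.0195, 0, 0.6],
    [0, 0, 0, 0, 0.6],
    [0, 0, 0, 0, 0.6]
  ]
}}

```text
clock: 19.15
position: [0.6287, 0.0677, 0.0211]
eef_rot: [0.0, 0.029, 1.0, 0.0]
ft_force: [0.5, -1.2, -1.8]
gripper_width: 0.0512
grip_force: 66.8
```

Emit:
{"method": "jog_arm", "body": {
  "plan": [
    [0, 0, 0, 0, 0.38],
    [0, 0, 0, 0, 0.25],
    [0, 0, 0, 0, 0.2],
    [0, 0, -0.04, 0, 0.2],
    [0, 0, -0.05, 0, 0.1],
    [0, 0, -0.03, 0, 0],
    [0, 0, 0, 0, 0]
  ]
}}

```text
clock: 19.73
position: [0.6312, 0.0664, 0.1161]
eef_rot: [0.005, 0.03, 1.0, -0.0]
ft_force: [-0.0, 1.0, 0.6]
gripper_width: 0.0849
grip_force: 0.0
```

```bash
python3 wm.py .629 .066 .056 .068; python3 pl.py 444,-346,110,36,0,38 | sed 's/np.float64(\([^)]*\))/\1/g'
```

```text
1479 z [0.0567 0.0588 0.06  ] ((628.3449096679688, 67.83926391601562), (52.756248474121094, 53.95379638671875), 86.91278839111328) gold [0.63  0.068 0.059]
t 19.8 at [630.1  66.4 113.2] yaw 86.6
444,-346,110,36,0,38 12
   [[0.0179, -0.047, 0.0004, 0.0468, 0.0], [0.0144, -0.0482, 0.0004, 0.0468, 0.0], [0.0108, -0.0491, 0.0004, 0.0468, 0.0], [0.0072, -0.0498, 0.0004, 0.0468, 0.0], [0.0035, -0.0501, 0.0004, 0.0468, 0.0], [-0.0002, -0.0503, 0.0004, 0.0468, 0.0], [-0.0039, -0.0501, 0.0004, 0.0468, 0.0], [-0.0075, -0.0497, 0.0004, 0.0468, 0.0], [-0.0112, -0.049, 0.0004, 0.0468, 0.0], [-0.0148, -0.0481, 0.0004, 0.0468, 0.0], [-0.0182, -0.0468, 0.0004, 0.0468, 0.0], [-0.0216, -0.0454, 0.0004, 0.0468, 0.0]]
q [-0.08  0.62  1.23 -0.    1.28 -1.59] w 0.0854 F 0.0
```

Cup placed at (628,68), yaw 86.9°. Next is the inverted cup: push along its 126° face normal, tipping it twice.

```bash
python3 pl.py 475,-388,120,36,1,38 | sed 's/np.float64(\([^)]*\))/\1/g'
```

```text
t 19.8 at [630.1  66.4 113.2] yaw 86.6
475,-388,120,36,1,38 13
   [[0.0131, -0.0475, -0.0007, 0.0432, 1.0], [0.0099, -0.0482, -0.0007, 0.0432, 1.0], [0.0066, -0.0488, -0.0007, 0.0432, 1.0], [0.0032, -0.0491, -0.0007, 0.0432, 1.0], [-0.0001, -0.0492, -0.0007, 0.0432, 1.0], [-0.0035, -0.0491, -0.0007, 0.0432, 1.0], [-0.0068, -0.0488, -0.0007, 0.0432, 1.0], [-0.0101, -0.0482, -0.0007, 0.0432, 1.0], [-0.0133, -0.0474, -0.0007, 0.0432, 1.0], [-0.0165, -0.0464, -0.0007, 0.0432, 1.0], [-0.0196, -0.0452, -0.0007, 0.0432, 1.0], [-0.0226, -0.0437, -0.0007, 0.0432, 1.0], [-0.0256, -0.0421, -0.0007, 0.0432, 1.0]]
q [-0.08  0.62  1.23 -0.    1.28 -1.59] w 0.0854 F 0.0
```

Emit:
{"method": "jog_arm", "body": {
  "plan": [
    [0.0131, -0.0475, -0.0007, 0.0432, 0],
    [0.0099, -0.0482, -0.0007, 0.0432, 0],
    [0.0066, -0.0488, -0.0007, 0.0432, 0],
    [0.0032, -0.0491, -0.0007, 0.0432, 0],
    [-0.0001, -0.0492, -0.0007, 0.0432, 0],
    [-0.0035, -0.0491, -0.0007, 0.0432, 0],
    [-0.0068, -0.0488, -0.0007, 0.0432, 0],
    [-0.0101, -0.0482, -0.0007, 0.0432, 0],
    [-0.0133, -0.0474, -0.0007, 0.0432, 0],
    [-0.0165, -0.0464, -0.0007, 0.0432, 0]
  ]
}}

```text
clock: 20.62
position: [0.5085, -0.2843, 0.1145]
eef_rot: [-0.001, 0.362, 0.932, 0.0]
ft_force: [0.5, -0.4, -0.0]
gripper_width: 0.0856
grip_force: 0.0
```

Emit:
{"method": "jog_arm", "body": {
  "plan": [
    [-0.0196, -0.0452, -0.0007, 0.0432, 0],
    [-0.0226, -0.0437, -0.0007, 0.0432, 0],
    [-0.0256, -0.0421, -0.0007, 0.0432, 0],
    [0, 0, 0, 0, 0],
    [0, 0, 0, 0, 0]
  ]
}}

```text
clock: 21.03
position: [0.4729, -0.389, 0.1158]
eef_rot: [-0.001, 0.455, 0.891, 0.001]
ft_force: [-0.2, 0.5, -0.0]
gripper_width: 0.0852
grip_force: 0.0
```

```bash
python3 wm.py .444 -.346 .050 .064; python3 pl.py
```

```text
4579 z [0.0568 0.0581 0.0593] ((442.33575439453125, -344.40692138671875), (51.8088264465332, 51.80143356323242), 35.11366271972656) gold [ 0.42  -0.329  0.058]
t 21.1 at [ 473.5 -387.7  116. ] yaw 36.0
q [-0.88  0.59  1.29  0.    1.27 -1.51] w 0.0856 F 0.0
```

Emit:
{"method": "jog_arm", "body": {
  "plan": [
    [0, 0, 0, 0, 1],
    [0, 0, 0, 0.01, 1],
    [0.0145, 0, 0, 0, 1],
    [0, 0, 0, 0, 1],
    [0, 0, 0.03, 0, 1],
    [0, 0, 0.03, 0, 1],
    [0, 0, 0.0305, 0, 1],
    [0, 0, 0, 0, 1]
  ]
}}

```text
clock: 21.75
position: [0.4669, -0.377, 0.0456]
eef_rot: [-0.003, 0.46, 0.888, 0.001]
ft_force: [-1.0, 0.3, -0.5]
gripper_width: 0.0002
grip_force: 0.0
```

Emit:
{"method": "jog_arm", "body": {
  "plan": [
    [0.0055, 0, 0, 0, 1],
    [0.0055, 0, -0.003, 0, 1],
    [0.0059, 0, -0.0055, 0, 1],
    [0.0059, 0, -0.0055, 0, 1],
    [0.0068, 0, -0.0045, 0, 1],
    [0.0068, 0, -0.0045, 0, 1],
    [0.0073, 0, -0.0032, 0, 1],
    [0.0073, 0, -0.0032, 0, 1]
  ]
}}

```text
clock: 22.42
position: [0.4455, -0.3474, 0.0721]
eef_rot: [0.0, 0.461, 0.888, -0.0]
ft_force: [0.1, 0.2, 0.8]
gripper_width: 0.0002
grip_force: 0.0
```

```bash
cat > sv.py <<'E'
from h import *; import sys
x,y=float(sys.argv[1]),float(sys.argv[2]); a=np.radians(float(sys.argv[3])); u=np.array([np.cos(a),np.sin(a)])
for n in("side","scene"):
    im,d=camera(n); X=cloud(n,d); L=((X[...,:2]-[x,y])@u)*1000; T=((X[...,:2]-[x,y])@[-u[1],u[0]])*1000
    k=(abs(L)<110)&(abs(T)<30)&(X[...,2]<.1)&(X[...,2]>.006)&(d>0); g=k&((im[...,2].astype(int)-im[...,0])>35)
    z=X[...,2]*1000
    for nm,m in(("gold",g),("dark",k&~g)): print(n,nm,[(c,int(np.percentile(z[m&(abs(L-c)<=5)],5)),int(np.percentile(z[m&(abs(L-c)<=5)],95))) for c in range(-105,110,10) if (m&(abs(L-c)<=5)).sum()>3])
E
python3 sv.py .4423 -.3444 125.1; python3 pl.py
```

```text
side gold [(-25, 26, 32), (-15, 25, 34), (-5, 17, 24), (5, 11, 18), (15, 7, 15)]
side dark [(-15, 33, 95), (-5, 33, 70), (5, 24, 77), (15, 20, 74), (25, 13, 68), (35, 21, 63), (45, 33, 57), (55, 50, 52)]
scene gold [(-25, 24, 29), (-15, 22, 33), (-5, 15, 27), (5, 10, 21), (15, 6, 14), (25, 7, 12)]
scene dark [(-15, 34, 96), (-5, 32, 93), (5, 26, 90), (15, 19, 73), (25, 17, 68), (35, 22, 61), (45, 37, 56), (55, 47, 50)]
t 22.5 at [ 445.4 -347.2   72. ] yaw 35.2
q [-0.87  0.57  1.48  0.    1.09 -1.49] w 0.0001 F 0.0
```

Tilting as planned, about 30°. Continue.

Emit:
{"method": "jog_arm", "body": {
  "plan": [
    [0.0073, 0, -0.002, 0, 1],
    [0.0073, 0, -0.001, 0, 1],
    [0.005, 0, 0, 0, 1],
    [0, 0, 0, 0, 1],
    [0, 0, 0, 0, 1],
    [0, 0, 0, 0, 1]
  ]
}}

```text
clock: 23.02
position: [0.4374, -0.336, 0.0737]
eef_rot: [0.0, 0.461, 0.888, -0.0]
ft_force: [-0.4, 0.2, -0.5]
gripper_width: -0.0002
grip_force: 0.0
```

```bash
python3 sv.py .4423 -.3444 125.1; python3 pl.py
```

```text
side gold [(25, 6, 55), (35, 6, 53)]
side dark [(-5, 32, 98), (5, 80, 99), (35, 12, 55), (45, 15, 55), (55, 11, 54), (65, 13, 55), (75, 11, 54), (85, 14, 53)]
scene gold [(25, 7, 52), (35, 11, 52)]
scene dark [(-5, 76, 96), (5, 76, 98), (15, 80, 97), (35, 10, 52), (45, 10, 52), (55, 10, 53), (65, 11, 53), (75, 11, 53), (85, 8, 51)]
t 23.1 at [ 437.4 -336.    73.7] yaw 35.1
q [-0.87  0.55  1.52 -0.    1.07 -1.48] w -0.0002 F 0.0
```

It now lies with its mouth toward the fingers (L≈27–87 mm). Lower and push a second time, same sequence as for the first cup.

Emit:
{"method": "jog_arm", "body": {
  "plan": [
    [-0.003, 0, 0.019, 0, 1],
    [0, 0, 0.019, 0, 1],
    [0, 0, 0.018, 0, 1],
    [0, 0, 0, 0, 1],
    [0.006, 0, 0, 0, 1],
    [0.006, 0, -0.003, 0, 1],
    [0.0066, 0, -0.0062, 0, 1],
    [0.0066, 0, -0.0062, 0, 1]
  ]
}}

```text
clock: 23.78
position: [0.4276, -0.3219, 0.0444]
eef_rot: [0.0, 0.461, 0.888, -0.0]
ft_force: [-0.3, -0.1, 0.4]
gripper_width: -0.0004
grip_force: 0.0
```

Emit:
{"method": "jog_arm", "body": {
  "plan": [
    [0.0077, 0, -0.0051, 0, 1],
    [0.0077, 0, -0.0051, 0, 1],
    [0.0083, 0, -0.0035, 0, 1],
    [0.0083, 0, -0.0035, 0, 1]
  ]
}}

```text
clock: 24.12
position: [0.4135, -0.3021, 0.0567]
eef_rot: [0.0, 0.461, 0.888, -0.0]
ft_force: [0.2, -0.1, 0.6]
gripper_width: -0.0002
grip_force: 0.0
```

```bash
python3 sv.py .4023 -.2844 125.1; python3 pl.py
```

```text
side gold [(-35, 30, 63), (-25, 25, 61), (-15, 18, 72), (-5, 11, 71), (5, 6, 11), (15, 7, 13)]
side dark [(-35, 32, 96), (-25, 29, 94), (-15, 23, 48), (-5, 15, 66), (5, 9, 64), (15, 10, 62), (25, 19, 55), (35, 36, 49)]
scene gold [(-35, 31, 40), (-25, 25, 55), (-15, 21, 67), (-5, 21, 75), (5, 32, 70)]
scene dark [(-35, 32, 91), (-25, 27, 85), (-15, 20, 84), (-5, 13, 66), (5, 11, 67), (15, 9, 62), (25, 22, 55), (35, 36, 48)]
t 24.2 at [ 413.4 -301.8   56.7] yaw 35.2
q [-0.86  0.52  1.65  0.    0.97 -1.48] w -0.0001 F 0.0
```

Emit:
{"method": "jog_arm", "body": {
  "plan": [
    [0.0083, 0, -0.003, 0, 1],
    [0.007, 0, -0.002, 0, 1],
    [0.006, 0, -0.001, 0, 1],
    [0.006, 0, 0, 0, 1],
    [0, 0, 0, 0, 1],
    [0, 0, 0, 0, 1],
    [0, 0, 0, 0, 1]
  ]
}}

```text
clock: 24.8
position: [0.4022, -0.2861, 0.0607]
eef_rot: [0.0, 0.461, 0.888, -0.0]
ft_force: [-0.9, -0.7, -0.3]
gripper_width: -0.0001
grip_force: 0.0
```

```bash
python3 sv.py .4023 -.2844 125.1; python3 pl.py
```

```text
side gold [(15, 49, 61), (25, 48, 58), (35, 51, 60), (45, 6, 59), (55, 6, 59), (65, 12, 60)]
side dark [(-15, 69, 97), (-5, 67, 95), (15, 8, 45), (25, 9, 46), (35, 9, 45), (45, 6, 46), (55, 11, 47), (65, 8, 58)]
scene gold [(15, 45, 59), (25, 35, 57), (35, 20, 57), (45, 21, 57), (55, 23, 57), (65, 34, 58)]
scene dark [(-15, 65, 95), (-5, 65, 90), (5, 59, 90), (15, 8, 44), (25, 9, 48), (35, 7, 43), (45, 7, 43), (55, 10, 43), (65, 13, 58)]
t 24.9 at [ 402.2 -286.1   60.6] yaw 35.1
q [-0.86  0.49  1.7  -0.    0.96 -1.47] w -0.0002 F 0.0
```

Upright (L≈13–67 mm, gold rim at 59 mm). Go above it, measure and grasp.

Emit:
{"method": "jog_arm", "body": {
  "plan": [
    [-0.01, 0, -0.03, 0, 1],
    [0, 0, -0.03, 0, 0.5],
    [0, 0, 0, 0, 0],
    [0.033, 0, 0, 0, 0],
    [0.033, 0, 0, 0, 0],
    [0, 0, 0, 0, 0],
    [0, 0, 0, 0, 0]
  ]
}}

```text
clock: 25.48
position: [0.3777, -0.251, 0.1057]
eef_rot: [-0.0, 0.46, 0.888, 0.0]
ft_force: [0.5, -0.1, 0.4]
gripper_width: 0.0725
grip_force: 0.0
```

```bash
python3 wm.py .3793 -.2517 .050 .066; python3 pl.py
```

```text
1916 z [0.051  0.0576 0.059 ] ((378.1190490722656, -254.25802612304688), (52.70109558105469, 53.525177001953125), 34.944618225097656) gold [ 0.378 -0.253  0.056]
t 25.5 at [ 378.2 -251.9  105.7] yaw 35.1
q [-0.85  0.36  1.75 -0.    1.03 -1.46] w 0.0793 F 0.0
```

Emit:
{"method": "jog_arm", "body": {
  "plan": [
    [-0.0017, -0.0012, 0.03, 0, 0],
    [0, 0, 0.03, 0, 0],
    [0, 0, 0.03, 0, 0],
    [0, 0, 0.029, 0, 0],
    [0, 0, 0, 0, 0.3],
    [0, 0, 0, 0, 0.6],
    [0, 0, 0, 0, 0.6],
    [0, 0, 0, 0, 0.6]
  ]
}}

```text
clock: 26.2
position: [0.3786, -0.2539, 0.0176]
eef_rot: [0.001, 0.461, 0.888, -0.0]
ft_force: [-0.4, 0.2, -0.8]
gripper_width: 0.0517
grip_force: 62.4
```

Emit:
{"method": "jog_arm", "body": {
  "plan": [
    [0, 0, -0.0284, 0, 0.6],
    [0, 0, -0.0284, 0, 0.6],
    [0, 0, -0.0284, 0, 0.6],
    [0, 0, 0, 0, 0.6]
  ]
}}

```text
clock: 26.53
position: [0.3794, -0.2546, 0.0845]
eef_rot: [0.004, 0.46, 0.888, -0.001]
ft_force: [0.4, -1.0, -0.8]
gripper_width: 0.0514
grip_force: 62.7
```

```bash
python3 pl.py 615.5,-163,80,-3.4,.6,32 | sed 's/np.float64(\([^)]*\))/\1/g'; cat m.py >/dev/null; python3 - <<'E'
from h import *
for n in("scene","side"):
    im,d=camera(n); b,g,r=[im[...,i].astype(int) for i in range(3)]; X=cloud(n,d)
    m=((b>150)&(r>180)&(r-b<80)&(np.hypot(X[...,0]-.616,X[...,1]+.163)<.07)).astype(np.uint8)
    q=max(cv2.findContours(m,0,1)[0],key=cv2.contourArea).reshape(-1,2); print(n,cv2.minAreaRect((plane(n,q,.004)[:,:2]*1000).astype(np.float32)))
E
```

```text
t 26.5 at [ 379.4 -254.6   84.5] yaw 35.2
615.5,-163,80,-3.4,.6,32 8
   [[-0.0102, 0.041, 0.0007, 0.0536, 0.6], [-0.0067, 0.0417, 0.0007, 0.0536, 0.6], [-0.0032, 0.0421, 0.0007, 0.0536, 0.6], [0.0004, 0.0422, 0.0007, 0.0536, 0.6], [0.0039, 0.042, 0.0007, 0.0536, 0.6], [0.0074, 0.0416, 0.0007, 0.0536, 0.6], [0.0109, 0.0408, 0.0007, 0.0536, 0.6], [0.0143, 0.0397, 0.0007, 0.0536, 0.6]]
q [-0.85  0.4   1.77 -0.    0.96 -1.46] w 0.0514 F 62.7
scene ((614.2675170898438, -163.84922790527344), (77.88719177246094, 76.54730987548828), 86.86444091796875)
side ((616.6614990234375, -160.91824340820312), (75.54525756835938, 74.87525177001953), 86.48572540283203)
```

Square centre is about (615.5, -162.5), from two views that agree.

Emit:
{"method": "jog_arm", "body": {
  "plan": [
    [-0.0102, 0.041, 0.0007, 0.0536, 0.6],
    [-0.0067, 0.0417, 0.0007, 0.0536, 0.6],
    [-0.0032, 0.0421, 0.0007, 0.0536, 0.6],
    [0.0004, 0.0422, 0.0007, 0.0536, 0.6],
    [0.0039, 0.042, 0.0007, 0.0536, 0.6],
    [0.0074, 0.0416, 0.0007, 0.0536, 0.6],
    [0.0109, 0.0408, 0.0007, 0.0536, 0.6],
    [0.0143, 0.0397, 0.0007, 0.0536, 0.6],
    [0, 0, 0, 0, 0.6],
    [0, 0, 0, 0, 0.6]
  ]
}}

```text
clock: 27.47
position: [0.6145, -0.1606, 0.0745]
eef_rot: [-0.001, 0.727, 0.686, -0.0]
ft_force: [-1.1, -0.0, -0.4]
gripper_width: 0.0515
grip_force: 62.9
```

```bash
python3 pl.py 615.5,-162.5,22.5,-3.4,.6,15
```

```text
t 27.5 at [ 614.5 -160.6   74.5] yaw -3.3
615.5,-162.5,22.5,-3.4,.6,15 4
   4 x [np.float64(-0.0006), np.float64(0.0004), np.float64(0.0173), np.float64(0.0002), 0.6]
q [-0.44  0.67  1.26 -0.    1.21 -0.38] w 0.0515 F 62.9
```

Emit:
{"method": "jog_arm", "body": {
  "plan": [
    [-0.0006, 0.0004, 0.0173, 0, 0.6],
    [-0.0006, 0.0004, 0.0173, 0, 0.6],
    [-0.0006, 0.0004, 0.0173, 0, 0.6],
    [-0.0006, 0.0004, 0.0175, 0, 0.6],
    [0, 0, 0, 0, 0.6],
    [0, 0, 0, 0, 0.6]
  ]
}}

```text
clock: 27.97
position: [0.6141, -0.1639, 0.0234]
eef_rot: [-0.001, 0.728, 0.685, -0.0]
ft_force: [-0.7, -1.0, -0.6]
gripper_width: 0.0516
grip_force: 62.8
```

```bash
python3 pl.py
```

```text
t 28.0 at [ 614.1 -163.9   23.4] yaw -3.5
q [-0.45  0.73  1.31 -0.    1.11 -0.39] w 0.0516 F 62.8
```

Emit:
{"method": "jog_arm", "body": {
  "plan": [
    [0, 0, 0, 0, 0.38],
    [0, 0, 0, 0, 0.25],
    [0, 0, 0, 0, 0.2],
    [0, 0, -0.04, 0, 0.2],
    [0, 0, -0.05, 0, 0.1],
    [0, 0, -0.05, 0, 0],
    [0.04, 0, -0.03, 0, 0],
    [0, 0, 0, 0, 0]
  ]
}}

```text
clock: 28.63
position: [0.6189, -0.131, 0.1578]
eef_rot: [0.004, 0.727, 0.686, 0.003]
ft_force: [-0.0, -0.3, 0.2]
gripper_width: 0.0858
grip_force: 0.0
```

```bash
python3 - <<'E'
from h import *
for n in("scene","side"):
    im,d=camera(n); X=cloud(n,d)
    if n=="scene": cv2.imwrite("pics/f.png",cv2.resize(im[120:290,130:470],(800,400)))
    for nm,x,y in(("L",.629,.067),("M",.622,-.05),("R",.6155,-.1625),("jar",.432,.0125)):
        k=(np.hypot(X[...,0]-x,X[...,1]-y)<.045)&(X[...,2]>.05)&(X[...,2]<.09); p=X[k]; zt=np.percentile(p[:,2],97); p=p[p[:,2]>zt-.008]
        print(n,nm,"z %.3f"%zt,[np.round(v,1) for v in cv2.minAreaRect((p[:,:2]*1000).astype(np.float32))])
E
python3 pl.py
```

```text
scene L z 0.063 [array([633. ,  67.6]), array([52.1, 54.3]), np.float64(85.9)]
scene M z 0.063 [array([622.4, -52.4]), array([53.7, 56.7]), np.float64(81.4)]
scene R z 0.063 [array([ 615.5, -164.5]), array([53.8, 55.5]), np.float64(86.5)]
scene jar z 0.075 [array([432.8,  12.7]), array([46.3, 48.5]), np.float64(39.3)]
side L z 0.065 [array([625.5,  86.6]), array([57.4, 30.1]), np.float64(23.2)]
side M z 0.066 [array([622.2, -52.9]), array([56.9, 53.3]), np.float64(83.7)]
side R z 0.065 [array([ 616.7, -162. ]), array([57.2, 54.1]), np.float64(86.1)]
side jar z 0.078 [array([433. ,  13.3]), array([50. , 44.5]), np.float64(79.6)]
t 28.7 at [ 617.2 -132.9  152.4] yaw -3.4
q [-0.4   0.58  1.18 -0.    1.38 -0.34] w 0.0855 F 0.0
```

View pics/f.png

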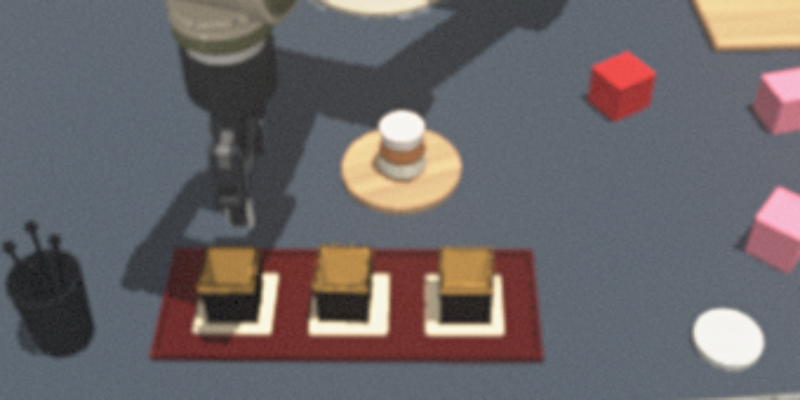

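The final view shows all three cups mouth-up on their squares, at (232,285), (343,285) and (467,285). The jar stands on the board at (402,145), and the tumbler and lid are untouched.

```bash
python3 -c "
from rig import job
print(job.job_done())"
```

```text
the job is handed in; nothing more can be done
None
```

I handed in the job at about 29 s of the 72 s limit. The jar stands on the round board, all three cups are mouth up on their squares, and the final camera check found every placement within tolerance; the hand-in did not report a verdict.

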